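# Snap the ceramic bearing case shut with the snap pliers

## Task

Pick up the red-handled snap pliers, bring their jaws down over the open press stud of the blue case that holds the white ceramic bearings, and squeeze the handles until the stud is fully snapped together; then let the pliers go so that they lie flat on the bench. Only the pliers may touch the blue case, never the gripper; keep it standing about where it is, and leave the orange case of steel bearings alone and open.

Things in the scene. Friction and masses are not known exactly. Their poses are not given: they have to be found in the camera images.
- pliers_grip (a point): Red-handled snap pliers lying flat, 0.18 kg. Point midway between the handles where to grip, 12 mm above the underside; x runs to the jaws, y across, z up. Handles 24 mm high from the bench, 75 mm long, outer faces 66 mm apart here when sprung open; jaw centre 140 mm ahead. Spring: 5 N per handle at first, 14 N shut. Handles at 61 mm: firm to carry. Stud shut at 36 mm, pliers' stop at 31 mm.
- pliers_jaw (a point): Point midway between the pliers' steel jaw pads when open, 11 mm above the underside, 140 mm along x from the grip point. Pads 26 mm long (x), 20 mm high, 42 mm apart inside when open; they close 0.87 mm per 1 mm of handle. Clear for the hasp back to 35 mm behind. Axes of both points ride on the +y handle's half and turn with it, up to 0.23 rad, in the squeeze.
- ceramic_case: Blue case, nine white bearings on top, loose, 0.28 kg; slides to centre itself in the jaws. Origin on the bench under its stud, mid-hasp; x points into the 70 x 70 x 44 mm block, whose front is at x = 24 mm; z up. Hasp: two upright tabs from x = -20 mm to the block, 3 to 27 mm high, each 6 mm thick, outer faces at y = -12 (fixed) and +12 mm (yellow, slides to -y). Sometimes left, sometimes right.
- ceramic_snap (a joint): How far the blue case's yellow tab is pressed in, m: 0 open (hasp 24 mm over its outer faces), 0.008 fully snapped (16 mm). Needs about 6 N and stays where it is left.
- steel_case: Orange case with nine dark steel bearings, otherwise just like the blue one (shape, origin, axes), its hasp open: to be left alone.
- steel_snap (a joint): The same for the orange case's yellow tab, m: 0 open, 0.008 snapped. Must stay open.
Things that resemble listed ones, but are neither listed nor needed, are in the scene too. What is meant by the part that bears pliers_grip is not green, and is the larger of those in its own colour.

How it is judged:
On the way, in this order (a step that is already met when the one before it is completed fails the run):
1. the open stud of the blue case is between the lowered jaws of the pliers (x of ceramic_case in the frame of pliers_jaw between -0.022 and 0.018 m and y of ceramic_case in the frame of pliers_jaw between -0.03 and 0.03 m and height (world z) of pliers_jaw below 0.035 m and y of ceramic_case in the frame of pliers_jaw between -0.017 and 0.017 m and value of joint ceramic_snap below 0.003 m), for 0.1 s.
2. the stud is snapped shut between the jaws (x of ceramic_case in the frame of pliers_jaw between -0.022 and 0.018 m and y of ceramic_case in the frame of pliers_jaw between -0.03 and 0.03 m and height (world z) of pliers_jaw below 0.035 m and value of joint ceramic_snap above 0.0065 m), for 0.1 s.
At the end, for the whole second after the job is handed in: Blue case: stud pressed home (6.5 of 8 mm or more), standing at rest (tilt under 7 degrees) within 50 mm of its start. Orange case: stud open (under 3 mm). Pliers: released, lying flat on the bench (tilt under 8 degrees, grip point under 22 mm high) (value of joint ceramic_snap above 0.0065 m and value of joint steel_snap below 0.003 m and angle between ceramic_case's own z axis and vertical below 0.12 rad and height (world z) of ceramic_case below 0.01 m and distance of ceramic_case from where it was at the start of the episode below 0.05 m and linear speed of ceramic_case below 0.02 m/s and angle between pliers_grip's own z axis and vertical below 0.15 rad and height (world z) of pliers_grip below 0.022 m); the robot touches nothing.
It fails at once if the gripper touches the blue case (contact force between any of the fingers, the arm and ceramic_case above 1 N).
It fails at once if the orange case is pushed more than 20 mm or its stud closed (distance of steel_case from where it was at the start of the episode above 0.02 m or value of joint steel_snap above 0.004 m).
It also fails if it takes over 48 s, if anything falls off the work surface, if the arm or the gripper's body presses on something with over 40 N, if the wrist force passes 120 N, or if a joint passes its speed limit or range.

## Robot

A 7-joint arm with a two-finger parallel gripper is mounted at the origin on the work surface. World frame = base frame: x ahead of the robot, y to its left, z up, the work surface at z = 0. Lengths are in m, angles in rad, forces in N, time in s.
With the tool pointing down it reaches from about 0.4 to 0.85 m from the base axis. Payload 4.5 kg.
Tool frame: the origin (TCP) lies between the finger pads; the fingertips stand 14 mm ahead of it and the grasp point (between the pads) lies 5 mm behind it; x points along the fingers, z is the direction in which the jaws open and shut, and the axes are right-handed (so a half turn about x gives the same grasp; the last joint's range is limited). The gripper opens to 88 mm and grips with 3 to 60 N. Pads are 18 mm wide; open, the fingers measure 123 mm over their backs; the gripper's body (75 mm by 187 mm) begins 45 mm behind the grasp point.
Start: joints at [1.141, 0.689, -0.195, 1.565, 0.157, 0.902, -0.215], TCP at [0.28, -0.559, 0.223] pointing down, gripper open.
Joint ranges: [-3.01, 3.01], [-0.46, 2.08], [-1.47, 1.51], [0.13, 2.56], [-1, 4.14], [0.04, 2.09], [-2.66, 2.66]. Speed limits (rad/s): [2.57, 2.57, 3.14, 3.14, 3.14, 3.14, 3.14].

## Interface

Orientations are given as a unit quaternion [x, y, z, w].
In Python, from plant import r, cams gives the robot as it stands.
- The arm moves only by the tool apply_moves, never from a script. Its arguments are lists of equal length, an entry for each row: "travel": the shift along the world's x, y, z in cm, a list of three; "roll": the turn about the world's z in degrees; "gripper": the finger opening in cm, from 0 to 8.81. In form: {"travel": [[x, y, z], ...], "roll": [roll, ...], "gripper": [gripper, ...]}. A call has exactly 8 rows; each row is the pose to reach, as a shift and turn from the pose commanded when the call began; what a row does not reach only later rows make up. A row lasts 1/12 s, in which the tool goes at most 41.7 mm and 7.16 degrees, less where a joint would pass 70% of its speed; a pose out of reach is approached as far as the arm can. A call with a gripper value outside its range is refused whole. The fingers move at their own pace and stop on an object; "newtons" is the grip in N (left out, the last holds). Time passes only in rows, so rows that repeat a pose let the fingers close, or fill a call up. It gives the time, the measured TCP pose, the force and the opening at its end, in the units of the state.
- r.get_state(): the state, without advancing time (a new reading comes with each control period).
- cams.snapshot(name): name is "side" or "top" or "wrist"; returns a dict with "image" (480x640x3 uint8, red, green, blue), "fx", "fy", "cx", "cy" (pixels), "R" (3x3) and "t" (3): a world point X has camera coordinates R X + t. Camera axes: x right, y down, z forward; pixel columns grow to the right and rows downward; lengths in m; the calibration is good to about 2 mm. A picture is of the moment at which its call begins. There is no depth.
- r.finish_job(): hands the job in, once; it reports no verdict.
The state is a dict: "clock": time; "q": joint angles; "qd": joint speeds; "joint_torque": joint torques, N m; "tool_pos": TCP position; "eef_rot": TCP orientation; "contact_force": force on the tool from outside, world axes, zero at the start; "moment": the same for the moment, N m; "opening": opening from 0.0 (shut) to 1.0 (fully open).
Only numpy, scipy, OpenCV 4.12 (cv2) and the standard library are available. Lean on these libraries where they do the work, as an engineer would, in place of code of your own. Each camera call takes 0.05 s, during which the arm holds its last target. There are 200 camera calls.

## Working session

There is one attempt and no reset: what is moved stays moved. The work goes in short steps, Python scripts to look and compute and a tool call to move; the robot and the scene stay as the last step left them, time stands still between calls to the robot, and variables do not carry over. Pictures are saved under pics/ and viewed, about 8 in all and at most 12, crops included, and the job is handed in when it is done.

Besides the shell and the picture viewer there is one more tool, called as name(argument=value, ...) on one line, values as JSON. apply_moves: Moves the arm, as the interface text tells. Its arguments: {"type":"object","properties":{"travel":{"type":"array","items":{"type":"array","items":{"type":"number"}}},"roll":{"type":"array","items":{"type":"number"}},"gripper":{"type":"array","items":{"type":"number"}},"newtons":{"type":"number"}},"required":["travel","roll","gripper"]}

```bash
mkdir -p pics; ls; python3 - <<'E'
from plant import r, cams
import cv2,pickle
d={}
for n in ("top","side"):
    s=cams.snapshot(n); d[n]=s; cv2.imwrite(f"pics/{n}0.png",s["image"][:,:,::-1]); print(n,s["fx"],s["fy"],s["cx"],s["cy"],s["R"],s["t"])
pickle.dump(d,open("d0.pkl","wb"))
print(r.get_state())
E
```

```text
pics
top 523.7228410438144 523.7228410438144 313.32573559691286 238.1893119788569 [[-0.00352672 -0.99998852 -0.00324523]
 [-0.99635294  0.00379053 -0.08524352]
 [ 0.08525485  0.00293277 -0.99635486]] [-0.02094139  0.5250822   0.88567005]
side 577.3904204764858 577.3904204764858 327.61212968554264 241.17678549183452 [[-0.98865429 -0.14956977  0.01384148]
 [-0.09637174  0.5609244  -0.8222386 ]
 [ 0.11521802 -0.81424364 -0.56897461]] [0.50719428 0.10814199 0.99002361]
{'clock': 0.1, 'q': array([ 1.14077305,  0.68988425, -0.19446736,  1.56619308,  0.15730839,
        0.90252019, -0.21509803]), 'qd': array([ 1.05931981e-03, -2.53975329e-03, -3.14707677e-04, -2.56540535e-03,
       -4.27053345e-04,  7.67321010e-05, -9.01883783e-04]), 'joint_torque': array([-4.05275801e-03, -5.28495705e+01, -1.27242275e+00, -1.53837347e+01,
       -5.27627289e-02,  1.98766116e-03,  3.48454228e-05]), 'tool_pos': array([ 0.27928053, -0.55848948,  0.22211134]), 'eef_rot': array([ 0.37193482,  0.60205421, -0.37143307,  0.60102636]), 'contact_force': array([-0.0243908 ,  0.05076449,  0.41910949]), 'moment': array([-0.01402594, -0.06087558, -0.02452789]), 'opening': 1.0008635896287492}
```

View pics/top0.png

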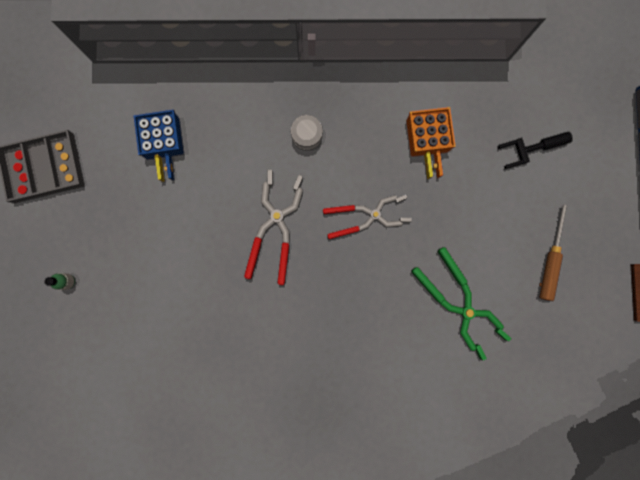

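View pics/side0.png

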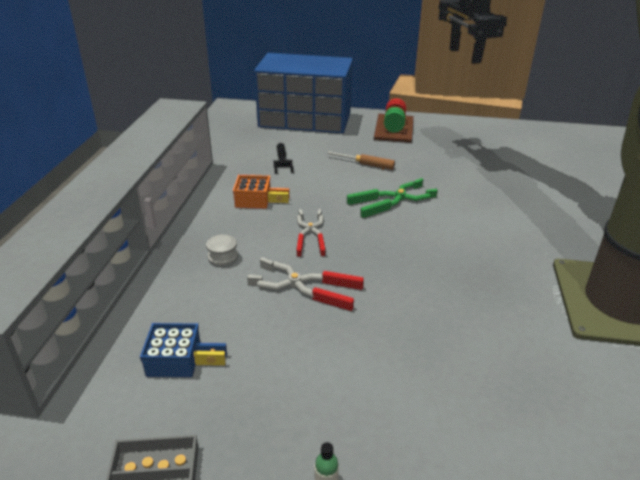

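The side view shows the shelf at the left, with the blue case at (172,350) and the orange case at (253,190).

These could be taken for the pliers in the top view:
- large red at (275,225)
- small red at (367,215)
- green at (460,300)

I choose the large red pair. The blue case with white bearings is at (158,135), its hasp toward the robot and the yellow tab on the left. The orange case is at (431,132).

```bash
cat > h.py <<'E'
import numpy as np, cv2
def ray(s,u,v,z):
    d=s["R"].T@np.array([(u-s["cx"])/s["fx"],(v-s["cy"])/s["fy"],1]); c=-s["R"].T@s["t"]
    return c+d*(z-c[2])/d[2]
def proj(s,X):
    p=s["R"]@np.asarray(X)+s["t"]; return s["fx"]*p[0]/p[2]+s["cx"], s["fy"]*p[1]/p[2]+s["cy"]
def hsv(s): return cv2.cvtColor(s["image"],cv2.COLOR_RGB2HSV)
def blobs(m,amin=30):
    cs,_=cv2.findContours(m.astype(np.uint8),cv2.RETR_EXTERNAL,cv2.CHAIN_APPROX_NONE)
    return [c for c in cs if cv2.contourArea(c)>=amin]
E
python3 - <<'E'
import pickle; from h import *
d=pickle.load(open("d0.pkl","rb")); s=d["top"]; H=hsv(s); h,sa,v=H[...,0],H[...,1],H[...,2]
np.set_printoptions(precision=4,suppress=True)
def show(n,m,z,a=30):
    for c in blobs(m,a):
        b=cv2.minAreaRect(c); print(n,cv2.contourArea(c),np.round(b[0],1),[np.round(ray(s,*p,z)[:2],4) for p in cv2.boxPoints(b)],ray(s,*b[0],z)[:2])
show("red",((h<6)|(h>174))&(sa>150)&(v>80),.02,80)
show("blue",(h>105)&(h<125)&(sa>120)&(v>50),.044,15)
show("yel",(h>22)&(h<32)&(sa>150)&(v>100),.025,15)
m=(sa<40)&(v>135); show("grey",m,.018,10)
c=s["image"]; a=cv2.resize(c[100:300,120:320],None,fx=3,fy=3,interpolation=cv2.INTER_CUBIC); cv2.imwrite("pics/crop.png",a[:,:,::-1])
E
```

```text
red 244.5 [282.8 263.5] [array([0.4466, 0.0405]), array([0.5181, 0.0317]), array([0.5166, 0.0197]), array([0.445 , 0.0286])] [0.4815 0.0301]
red 249.5 [252.3 257.9] [array([0.4579, 0.0985]), array([0.5283, 0.0792]), array([0.525 , 0.0674]), array([0.4546, 0.0867])] [0.4914 0.083 ]
red 136.5 [342.9 232.1] [array([ 0.5331, -0.0464]), array([ 0.5472, -0.1   ]), array([ 0.5381, -0.1023]), array([ 0.524 , -0.0487])] [ 0.5356 -0.0744]
red 133.0 [338.5 209.1] [array([ 0.5776, -0.0392]), array([ 0.5835, -0.0939]), array([ 0.5744, -0.0948]), array([ 0.5685, -0.0402])] [ 0.576 -0.067]
blue 64.0 [168.2 165. ] [array([0.6705, 0.234 ]), array([0.6721, 0.2261]), array([0.6298, 0.2169]), array([0.6282, 0.2248])] [0.6501 0.2255]
blue 1560.0 [156.  132.1] [array([0.7375, 0.2888]), array([0.7479, 0.2181]), array([0.678 , 0.2067]), array([0.6678, 0.277 ])] [0.7077 0.2476]
yel 65.0 [157.9 167. ] [array([0.6719, 0.2556]), array([0.6728, 0.2483]), array([0.6299, 0.2421]), array([0.629 , 0.2494])] [0.6509 0.2489]
yel 67.5 [428.9 164.1] [array([ 0.6752, -0.2202]), array([ 0.6759, -0.2275]), array([ 0.6331, 
[... 1511 characters left out ...]
7.5 130.5] [array([0.7246, 0.2417]), array([0.7245, 0.2292]), array([0.7118, 0.229 ]), array([0.7119, 0.2414])] [0.7182 0.2353]
grey 42.0 [143.  122.5] [array([0.7393, 0.2865]), array([0.7393, 0.2722]), array([0.7266, 0.2719]), array([0.7266, 0.2862])] [0.7329 0.2792]
grey 45.5 [154.8 121.3] [array([0.7347, 0.2677]), array([0.7447, 0.2581]), array([0.7355, 0.249 ]), array([0.7256, 0.2586])] [0.7351 0.2584]
grey 44.5 [166.3 119.3] [array([0.7392, 0.2473]), array([0.7482, 0.2386]), array([0.7382, 0.2286]), array([0.7291, 0.2373])] [0.7387 0.238 ]
grey 432.0 [305.8 126.8] [array([0.7245, 0.0205]), array([ 0.7553, -0.0097]), array([ 0.7233, -0.0407]), array([ 0.6927, -0.0105])] [ 0.7239 -0.0101]
```

View pics/crop.png

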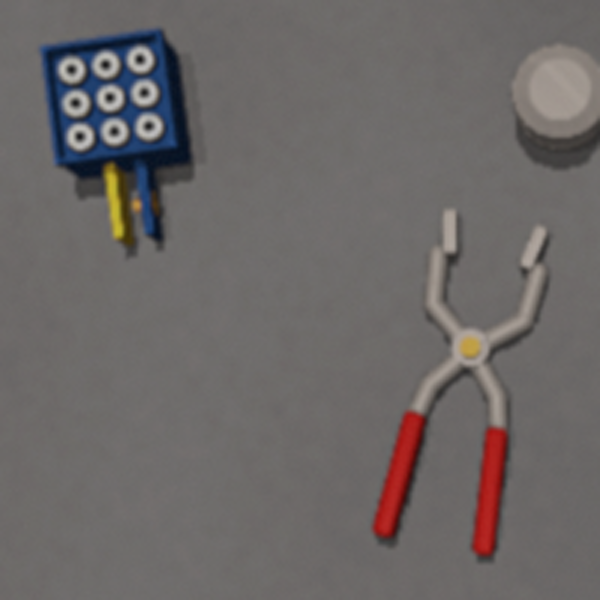

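The crop confirms the choice: larger red handles, jaws pointing away from the robot, and the blue case with white bearings and its hasp toward the robot. Next is the tool yaw and a stereo check using the side view.

```bash
python3 - <<'E'
import pickle; from h import *; from plant import r
from scipy.spatial.transform import Rotation as R
np.set_printoptions(precision=4,suppress=True)
st=r.get_state(); M=R.from_quat(st["eef_rot"]).as_matrix(); print("xaxis",M[:,0],"z yaw",np.degrees(np.arctan2(M[1,2],M[0,2])),st["tool_pos"])
d=pickle.load(open("d0.pkl","rb")); s=d["side"]; H=hsv(s); h,sa,v=H[...,0],H[...,1],H[...,2]
for n,m,z in(("red",((h<6)|(h>174))&(sa>150)&(v>80),.016),("yel",(h>22)&(h<32)&(sa>150)&(v>100),.02)):
    for c in blobs(m,80):
        b=cv2.minAreaRect(c); print(n,np.round(b[0]),ray(s,*b[0],z))
t=d["top"]; print("jaws",ray(t,270,176.7,.018),ray(t,298,182,.018), "bluetab",ray(t,168.2,165,.025),"cam",-t["R"].T@t["t"])
E
```

```text
xaxis [-0.0009  0.0014 -1.    ] z yaw -63.42277034453301 [ 0.2793 -0.5585  0.2221]
red [332. 298.] [0.4921 0.0858 0.016 ]
red [342. 280.] [0.4825 0.0332 0.016 ]
red [396. 103.] [ 0.4326 -0.8198  0.016 ]
yel [209. 358.] [0.6512 0.2529 0.02  ]
yel [278. 196.] [ 0.6541 -0.2214  0.02  ]
jaws [0.6343 0.053  0.018 ] [0.6247 0.0037 0.018 ] bluetab [0.6544 0.2308 0.025 ] cam [ 0.4476 -0.0255  0.9271]
```

apply_moves(travel=[[1.3,3.8,0],[2.6,7.6,0],[3.9,11.4,0],[5.2,15.2,0],[6.5,19,0],[7.8,22.8,0],[9.1,26.6,0],[10.4,30.4,0]], roll=[-5,-10,-15,-20,-25,-30,-35,-37.4], gripper=[8.8,8.8,8.8,8.8,8.8,8.8,8.8,8.8], newtons=40)

```text
clock: 0.77
tool_pos: [0.3837, -0.2531, 0.2227]
eef_rot: [-0.546, -0.45, 0.546, -0.449]
contact_force: [0.6, 0.0, 0.1]
opening: 0.996
```

apply_moves(travel=[[1.3,3.8,0],[2.6,7.6,0],[3.9,11.4,0],[5.2,15.2,0],[6.5,19,-1],[7.8,22.8,-3],[9.1,26.6,-5],[10.6,31.2,-7]], roll=[0,0,0,0,0,0,0,0], gripper=[8.8,8.8,8.8,8.8,8.8,8.8,8.8,8.8])

```text
clock: 1.43
tool_pos: [0.4848, 0.0438, 0.1585]
eef_rot: [-0.545, -0.451, 0.545, -0.451]
contact_force: [1.8, 0.5, -0.8]
opening: 0.999
```

apply_moves(travel=[[0,0,0],[0,0,0],[0,0,0],[0,0,0],[0,0,0],[0,0,0],[0,0,0],[0,0,0]], roll=[0,0,0,0,0,0,0,0], gripper=[8.8,8.8,8.8,8.8,8.8,8.8,8.8,8.8])

```text
clock: 2.1
tool_pos: [0.4848, 0.0414, 0.1598]
eef_rot: [0.545, 0.45, -0.545, 0.45]
contact_force: [-0.4, -0.2, 0.6]
opening: 0.997
```

```bash
python3 - <<'E'
from h import *; from plant import r,cams
from scipy.spatial.transform import Rotation as R
np.set_printoptions(precision=4,suppress=True)
st=r.get_state(); M=R.from_quat(st["eef_rot"]).as_matrix(); print(st["clock"],M[:,0],"z yaw",np.degrees(np.arctan2(M[1,2],M[0,2])),st["tool_pos"])
s=cams.snapshot("wrist"); cv2.imwrite("pics/w1.png",s["image"][:,:,::-1]); H=hsv(s); h,sa,v=H[...,0],H[...,1],H[...,2]
for c in blobs(((h<6)|(h>174))&(sa>150)&(v>60),150):
    b=cv2.minAreaRect(c); print(cv2.contourArea(c),np.round(b[0]),ray(s,*b[0],.02),[ray(s,*p,.02)[:2] for p in cv2.boxPoints(b)])
print("cam",-s["R"].T@s["t"],"tcp px",proj(s,[.49,.057,.02]))
E
```

```text
2.1 [ 0.0005 -0.0001 -1.    ] z yaw -100.89414353008746 [0.4848 0.0414 0.1598]
1111.0 [275. 224.] [0.4928 0.0836 0.02  ] [array([0.4575, 0.1011]), array([0.5287, 0.0806]), array([0.5256, 0.0675]), array([0.4541, 0.0869])]
963.0 [334. 224.] [0.4832 0.0316 0.02  ] [array([0.5194, 0.0336]), array([0.518 , 0.0218]), array([0.4441, 0.0295]), array([0.4455, 0.0423])]
835.0 [444. 140.] [ 0.5372 -0.071   0.02  ] [array([ 0.5343, -0.0409]), array([ 0.55  , -0.0963]), array([ 0.54  , -0.1005]), array([ 0.5239, -0.0447])]
800.0 [431.  91.] [ 0.5765 -0.0637  0.02  ] [array([ 0.5776, -0.0334]), array([ 0.5843, -0.0913]), array([ 0.5754, -0.0937]), array([ 0.5686, -0.0353])]
cam [0.5671 0.0258 0.3218] tcp px (np.float64(304.81197039322115), np.float64(221.95345204206566))
```

View pics/w1.png

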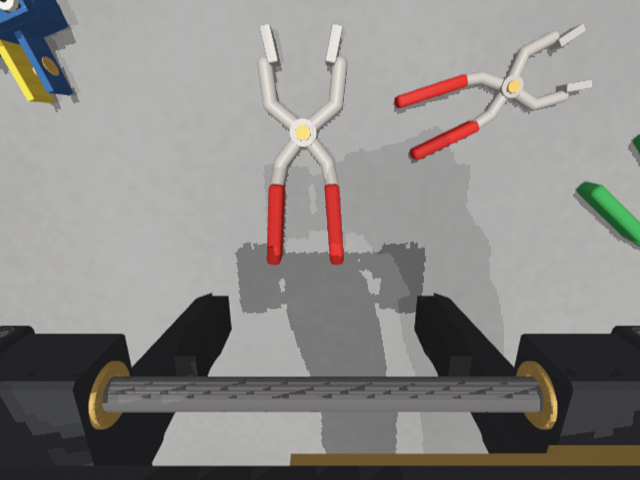

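The wrist view shows the handles at (275,224) and (334,224) and the jaws at (268,44) and (334,44). The handle midpoint is (0.488, 0.057), which agrees with the top view. Next is the descent.

apply_moves(travel=[[0.3,0.8,-1],[0.6,1.6,-3],[0.6,1.6,-5],[0.6,1.6,-7],[0.6,1.6,-9],[0.6,1.6,-10.5],[0.6,1.6,-11.5],[0.6,1.6,-12]], roll=[0,0,0,0,0,0,0,0], gripper=[8.8,8.8,8.8,8.8,8.8,8.8,8.8,8.8])

```text
clock: 2.82
tool_pos: [0.4901, 0.0586, 0.0377]
eef_rot: [-0.544, -0.451, 0.545, -0.45]
contact_force: [-1.0, 0.4, -0.7]
opening: 0.997
```

apply_moves(travel=[[0.1,-0.1,-1],[0.1,-0.1,-1.7],[0.1,-0.1,-2.0],[0.1,-0.1,-2.1],[0.1,-0.1,-2.1],[0.1,-0.1,-2.1],[0.1,-0.1,-2.1],[0.1,-0.1,-2.1]], roll=[0,0,0,0,0,0,0,0], gripper=[8.8,8.8,8.8,7.5,7.0,6.5,6.1,6.1])

```text
clock: 3.48
tool_pos: [0.492, 0.0571, 0.0189]
eef_rot: [0.545, 0.45, -0.545, 0.451]
contact_force: [-0.7, 0.1, 0.6]
opening: 0.691
```

apply_moves(travel=[[0,0,0],[0,0,0],[0,0,0],[0,0,0],[0,0,0],[0,0,0],[0,0,0],[0,0,0]], roll=[0,0,0,0,0,0,0,0], gripper=[6.1,6.1,6.1,6.1,6.1,6.1,6.1,6.1])

```text
clock: 4.15
tool_pos: [0.4917, 0.0571, 0.0185]
eef_rot: [-0.545, -0.451, 0.545, -0.451]
contact_force: [-0.8, 0.3, 0.6]
opening: 0.694
```

apply_moves(travel=[[0,0,0.4],[0,0,0.8],[0,0,1.2],[0,0,1.5],[0,0,1.5],[-0.5,0,1.5],[-1.5,0,1.5],[-3,0,1.5]], roll=[0,0,0,0,0,0,0,0], gripper=[6.1,6.1,6.1,6.1,6.1,6.1,6.1,6.1])

```text
clock: 4.82
tool_pos: [0.4625, 0.0572, 0.0335]
eef_rot: [0.546, 0.45, -0.544, 0.451]
contact_force: [-0.9, 0.3, 0.1]
opening: 0.691
```

apply_moves(travel=[[-0.3,2,0],[-0.6,4,0],[-0.9,6,0],[-0.9,8,0],[-0.9,10,0],[-0.9,12,0],[-0.9,14,0],[-0.9,14.9,0]], roll=[2,5,8,11,14,17,19,19.8], gripper=[6.1,6.1,6.1,6.1,6.1,6.1,6.1,6.1])

```text
clock: 5.48
tool_pos: [0.4521, 0.2094, 0.0334]
eef_rot: [0.459, 0.539, -0.457, 0.538]
contact_force: [0.1, 0.2, -0.5]
opening: 0.693
```

apply_moves(travel=[[0,0,0],[0,0,0],[0,0,0],[0,0,0],[0,0,0],[0,0,0],[0,0,0],[0,0,0]], roll=[0,0,0,0,0,0,0,0], gripper=[6.1,6.1,6.1,6.1,6.1,6.1,6.1,6.1])

```text
clock: 6.15
tool_pos: [0.4528, 0.2058, 0.0335]
eef_rot: [0.459, 0.537, -0.46, 0.538]
contact_force: [0.6, 0.1, 0.7]
opening: 0.694
```

```bash
python3 - <<'E'
from plant import r,cams; import cv2,pickle,numpy as np
d={n:cams.snapshot(n) for n in("wrist","side","top")}; pickle.dump(d,open("d1.pkl","wb"))
w=cv2.resize(d["wrist"]["image"],(480,360)); s=cv2.resize(d["side"]["image"][230:410,120:360],(480,360))
cv2.imwrite("pics/p2.png",np.hstack([w,s])[:,:,::-1][:, :]) if False else cv2.imwrite("pics/p2.png",cv2.resize(np.hstack([w,s]),(800,300))[:,:,::-1])
E
```

```text
(no output)
```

View pics/p2.png

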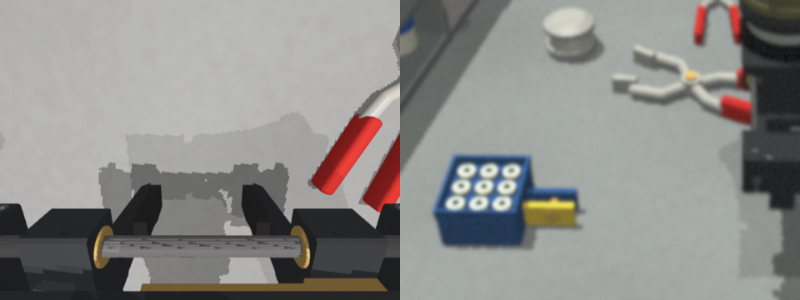

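The wrist crop shows the gripper is empty. The pliers were left behind, with red handles at about (350,150) in the wrist half of the picture. I'll locate them now.

```bash
python3 - <<'E'
import pickle; from h import *
np.set_printoptions(precision=4,suppress=True)
d=pickle.load(open("d1.pkl","rb"))
for n in("wrist","top"):
    s=d[n]; H=hsv(s); h,sa,v=H[...,0],H[...,1],H[...,2]
    for c in blobs(((h<6)|(h>174))&(sa>150)&(v>60),60):
        b=cv2.minAreaRect(c); print(n,cv2.contourArea(c),np.round(b[0]),ray(s,*b[0],.02)[:2],[ray(s,*p,.02)[:2] for p in cv2.boxPoints(b)])
s=d["top"]; cv2.imwrite("pics/c3.png",cv2.resize(s["image"][90:330,110:410],(750,600),interpolation=cv2.INTER_CUBIC)[:,:,::-1])
E
```

```text
wrist 3582.5 [629. 281.] [0.4817 0.0395] [array([0.4527, 0.0579]), array([0.5175, 0.0508]), array([0.5083, 0.0225]), array([0.4407, 0.0264])]
wrist 5823.0 [552. 243.] [0.4963 0.0893] [array([0.4647, 0.1127]), array([0.5346, 0.0911]), array([0.5251, 0.0679]), array([0.4521, 0.0872])]
top 247.5 [283. 263.] [0.4814 0.0299] [array([0.4466, 0.0405]), array([0.5181, 0.0317]), array([0.5165, 0.0193]), array([0.445 , 0.0282])]
top 273.5 [253. 258.] [0.4912 0.0825] [array([0.4579, 0.0984]), array([0.5284, 0.0796]), array([0.5248, 0.0665]), array([0.4543, 0.0854])]
top 140.5 [343. 232.] [ 0.5355 -0.0744] [array([ 0.5328, -0.0464]), array([ 0.5473, -0.1   ]), array([ 0.5381, -0.1024]), array([ 0.5237, -0.0488])]
top 145.0 [339. 209.] [ 0.5755 -0.0671] [array([ 0.5776, -0.0392]), array([ 0.5835, -0.0939]), array([ 0.5735, -0.0949]), array([ 0.5676, -0.0403])]
```

View pics/c3.png

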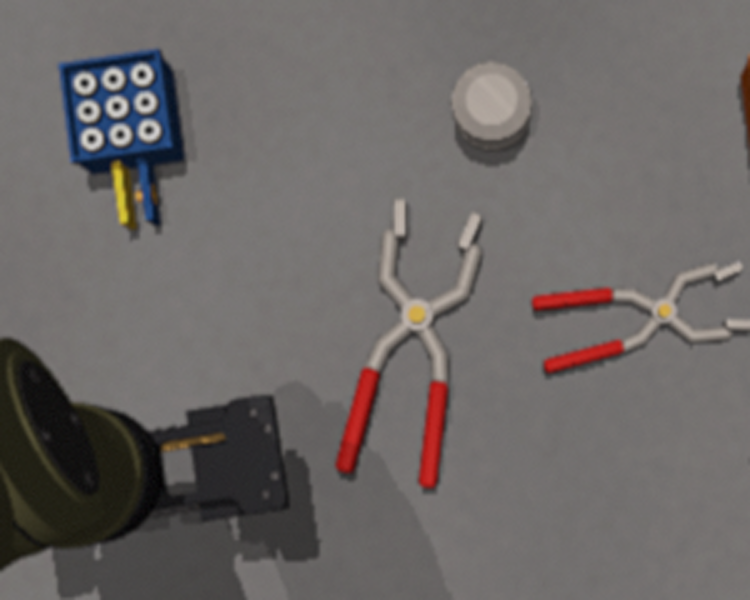

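```bash
python3 - <<'E'
import pickle; from h import *; from plant import r
from scipy.spatial.transform import Rotation as R
d=pickle.load(open("d1.pkl","rb")); st=r.get_state(); M=R.from_quat(st["eef_rot"]).as_matrix(); p=st["tool_pos"]; print(p,st["contact_force"])
for n in("wrist","side"):
  s=d[n]
  for a in(-.0095,0,.0095):
   for z in(-.0305,.0305,-.048,.048):
    for f in (.014,0): print(n,a,z,f,np.round(proj(s,p+M@[f,a,z])))
a=d["side"]["image"][230:430,270:430]; b=d["wrist"]["image"][240:440,200:440]
cv2.imwrite("pics/c4.png",np.hstack([cv2.resize(a,(400,500),interpolation=cv2.INTER_CUBIC),cv2.resize(b,(400,500))])[:,:,::-1])
E
```

```text
[0.452753   0.2060261  0.03349372] [0.29277582 0.40083312 0.57022762]
wrist -0.0095 -0.0305 0.014 [269. 300.]
wrist -0.0095 -0.0305 0 [265. 313.]
wrist -0.0095 0.0305 0.014 [377. 300.]
wrist -0.0095 0.0305 0 [381. 313.]
wrist -0.0095 -0.048 0.014 [238. 300.]
wrist -0.0095 -0.048 0 [232. 313.]
wrist -0.0095 0.048 0.014 [408. 300.]
wrist -0.0095 0.048 0 [414. 313.]
wrist 0 -0.0305 0.014 [268. 285.]
wrist 0 -0.0305 0 [264. 297.]
wrist 0 0.0305 0.014 [378. 285.]
wrist 0 0.0305 0 [382. 297.]
wrist 0 -0.048 0.014 [236. 285.]
wrist 0 -0.048 0 [230. 297.]
wrist 0 0.048 0.014 [409. 285.]
wrist 0 0.048 0 [415. 297.]
wrist 0.0095 -0.0305 0.014 [267. 269.]
wrist 0.0095 -0.0305 0 [263. 280.]
wrist 0.0095 0.0305 0.014 [378. 269.]
wrist 0.0095 0.0305 0 [383. 280.]
wrist 0.0095 -0.048 0.014 [235. 269.]
wrist 0.0095 -0.048 0 [228. 280.]
wrist 0.0095 0.048 0.014 [410. 269.]
wrist 0.0095 0.048 0 [417. 280.]
side -0.0095 -0.0305 0.014 [354. 366.]
side -0.0095 -0.0305 0 [355. 359.]
side -0.0095 0.0305 0.014 [353. 337.]
side -0.0095 0.0305 0 [353. 330.]
side -0.0095 -0.048 0.014 [355. 375.]
side -0.0095 -0.048 0 [355. 368.]
side -0.0095 0.048 0.014 [352. 329.]
side -0.0095 0.048 0 [352. 322.]
side 0 -0.0305 0.014 [348. 366.]
side 0 -0.0305 0 [348. 359.]
side 0 0.0305 0.014 [346. 337.]
side 0 0.0305 0 [347. 330.]
side 0 -0.048 0.014 [348. 375.]
side 0 -0.048 0 [349. 368.]
side 0 0.048 0.014 [346. 329.]
side 0 0.048 0 [346. 322.]
side 0.0095 -0.0305 0.014 [341. 366.]
side 0.0095 -0.0305 0 [341. 359.]
side 0.0095 0.0305 0.014 [340. 336.]
side 0.0095 0.0305 0 [340. 330.]
side 0.0095 -0.048 0.014 [342. 375.]
side 0.0095 -0.048 0 [342. 368.]
side 0.0095 0.048 0.014 [340. 329.]
side 0.0095 0.048 0 [340. 322.]
```

View pics/c4.png

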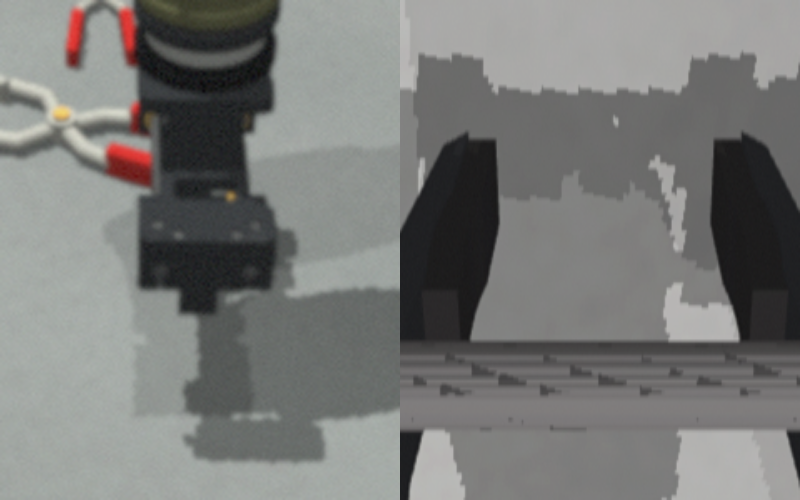

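```bash
python3 - <<'E'
import pickle; from h import *; from plant import r
from scipy.spatial.transform import Rotation as R
d=pickle.load(open("d1.pkl","rb")); st=r.get_state(); M=R.from_quat(st["eef_rot"]).as_matrix(); p=st["tool_pos"]
w=d["wrist"]; C=-w["R"].T@w["t"]; print("cam in tool",M.T@(C-p)); print("cam axes in tool",M.T@w["R"].T)
for b in(-.05,-.1,-.15):
  for a in(-.0375,.0375):
    for z in(-.0935,.0935): print("body",b,a,z,"side",np.round(proj(d["side"],p+M@[b,a,z])),"top",np.round(proj(d["top"],p+M@[b,a,z])))
# triangulate inner finger tip edges from wrist, assuming gap 61.1
for u in((258,296),(388,296)): 
    dr=w["R"].T@np.array([(u[0]-w["cx"])/w["fx"],(u[1]-w["cy"])/w["fy"],1]); dt=M.T@dr; ct=M.T@(C-p)
    for f in(-.04,-.03,-.02,-.01,0,.014): k=(f-ct[0])/dt[0]; print(f,ct+k*dt)
E
```

```text
cam in tool [-1.61957569e-01  8.39486267e-02  6.67394135e-05]
cam axes in tool [[ 5.86027895e-04 -3.21522462e-01  9.46901771e-01]
 [-8.39197427e-04 -9.46901758e-01 -3.21521938e-01]
 [ 9.99999476e-01 -6.06216705e-04 -8.24731667e-04]]
body -0.05 -0.0375 -0.0935 side [380. 368.] top [116. 313.]
body -0.05 -0.0375 0.0935 side [370. 279.] top [232. 294.]
body -0.05 0.0375 -0.0935 side [322. 368.] top [110. 267.]
body -0.05 0.0375 0.0935 side [322. 278.] top [225. 248.]
body -0.1 -0.0375 -0.0935 side [383. 340.] top [104. 315.]
body -0.1 -0.0375 0.0935 side [372. 253.] top [227. 295.]
body -0.1 0.0375 -0.0935 side [323. 340.] top [ 97. 265.]
body -0.1 0.0375 0.0935 side [323. 252.] top [219. 246.]
body -0.15 -0.0375 -0.0935 side [385. 310.] top [ 89. 317.]
body -0.15 -0.0375 0.0935 side [374. 225.] top [221. 296.]
body -0.15 0.0375 -0.0935 side [323. 310.] top [ 83. 264.]
body -0.15 0.0375 0.0935 side [323. 225.] top [213. 243.]
-0.04 [-0.04        0.02109568 -0.02518921]
-0.03 [-0.03        0.015942   -0.02726009]
-0.02 [-0.02        0.01078833 -0.02933097]
-0.01 [-0.01        0.00563466 -0.03140185]
0 [ 0.          0.00048098 -0.03347273]
0.014 [ 0.014      -0.00673416 -0.03637196]
-0.04 [-0.04        0.02106846  0.02547826]
-0.03 [-0.03        0.01591256  0.02756189]
-0.02 [-0.02        0.01075665  0.02964553]
-0.01 [-0.01        0.00560075  0.03172916]
0 [0.         0.00044484 0.0338128 ]
0.014 [ 0.014      -0.00677342  0.03672989]
```

The pliers didn't move at all. The wrist and side views both put the real fingertips about 28 mm higher than tool_pos implies, so the fingers closed above the handles. The lateral position agrees. I'll go back and descend in steps, checking the force.

apply_moves(travel=[[0,0,2],[0.5,-2.5,2],[1,-5,2],[2,-8,2],[3,-11,2],[3.9,-14,2],[3.9,-14.9,2],[3.9,-14.9,2]], roll=[-2,-5,-8,-11,-14,-17,-19,-19.8], gripper=[8.8,8.8,8.8,8.8,8.8,8.8,8.8,8.8])

```text
clock: 6.97
tool_pos: [0.4919, 0.0532, 0.0536]
eef_rot: [-0.546, -0.448, 0.547, -0.449]
contact_force: [-0.2, 0.7, -0.0]
opening: 0.999
```

apply_moves(travel=[[0,0,-1],[0,0,-2],[0,0,-3],[0,0,-3.7],[0,0,-3.7],[0,0,-3.7],[0,0,-3.7],[0,0,-3.7]], roll=[0,0,0,0,0,0,0,0], gripper=[8.8,8.8,8.8,8.8,8.8,8.8,8.8,8.8])

```text
clock: 7.63
tool_pos: [0.4919, 0.0572, 0.0167]
eef_rot: [0.545, 0.451, -0.545, 0.451]
contact_force: [0.1, 0.3, -0.4]
opening: 0.998
```

```bash
python3 - <<'E'
from plant import r,cams; from h import *
from scipy.spatial.transform import Rotation as R
d={n:cams.snapshot(n) for n in("wrist","side")}
st=r.get_state(); M=R.from_quat(st["eef_rot"]).as_matrix(); p=st["tool_pos"]; print(p,np.degrees(np.arctan2(M[1,2],M[0,2])),st["contact_force"],st["opening"])
a=d["side"]["image"][200:350,240:400]; b=d["wrist"]["image"][100:440,150:490]
cv2.imwrite("pics/c5.png",np.hstack([cv2.resize(a,(400,400),interpolation=cv2.INTER_CUBIC),cv2.resize(b,(400,400))])[:,:,::-1])
for f in(.014,-.014): print(f,[np.round(proj(d["wrist"],p+M@[f,.009,z])) for z in(-.044,.044)])
E
```

```text
[0.49202427 0.05714491 0.01684426] -100.81837478002711 [-0.4092425   0.23602139 -0.01105463] 0.9955722751368767
0.014 [array([243., 270.]), array([404., 270.])]
-0.014 [array([230., 293.]), array([417., 293.])]
```

View pics/c5.png

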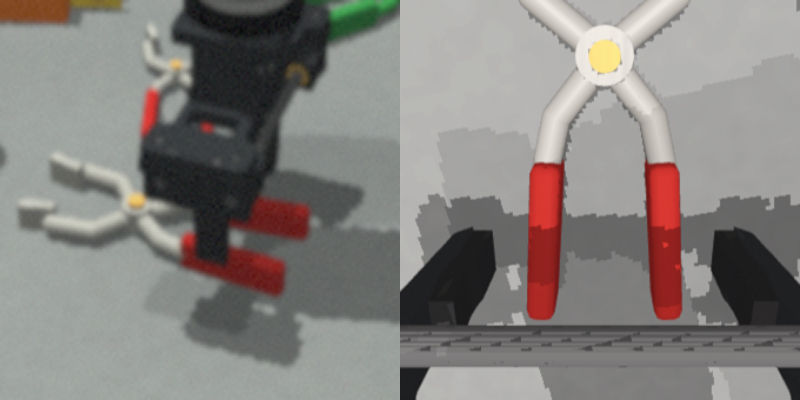

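The picture confirms it. The inner fingertips project at about (230,297), 14 mm behind the TCP rather than 14 mm ahead, and they sit above the handles. I'll go down a further 2.6 cm.

apply_moves(travel=[[0,0,-0.6],[0,0,-1.2],[0,0,-1.6],[0,0,-1.9],[0,0,-2.2],[0,0,-2.4],[0,0,-2.5],[0,0,-2.5]], roll=[0,0,0,0,0,0,0,0], gripper=[8.8,8.8,8.8,8.8,8.8,8.8,8.8,8.8])

```text
clock: 8.4
tool_pos: [0.4916, 0.057, -0.0087]
eef_rot: [-0.545, -0.451, 0.545, -0.451]
contact_force: [-0.2, -0.0, -0.8]
opening: 1.0
```

apply_moves(travel=[[0,0,0],[0,0,0],[0,0,0],[0,0,0],[0,0,0],[0,0,0],[0,0,0],[0,0,0]], roll=[0,0,0,0,0,0,0,0], gripper=[7.5,7,6.5,6.1,6.1,6.1,6.1,6.1])

```text
clock: 9.07
tool_pos: [0.4917, 0.0571, -0.0085]
eef_rot: [-0.545, -0.451, 0.545, -0.451]
contact_force: [-0.6, 0.0, 0.9]
opening: 0.692
```

apply_moves(travel=[[0,0,0.2],[0,0,0.5],[0,0,0.8],[0,0,1.2],[-0.3,0,1.2],[-0.9,0,1.2],[-1.8,0,1.2],[-2.5,0,1.2]], roll=[0,0,0,0,0,0,0,0], gripper=[6.1,6.1,6.1,6.1,6.1,6.1,6.1,6.1])

```text
clock: 9.73
tool_pos: [0.4654, 0.057, 0.0035]
eef_rot: [-0.545, -0.451, 0.545, -0.45]
contact_force: [0.9, 0.6, -1.4]
opening: 0.692
```

```bash
python3 - <<'E'
from plant import r,cams; from h import *
np.set_printoptions(precision=4,suppress=True)
st=r.get_state();print(st["tool_pos"],st["contact_force"],st["moment"])
for n in("wrist","side"):
    s=cams.snapshot(n); H=hsv(s); h,sa,v=H[...,0],H[...,1],H[...,2]
    for c in blobs(((h<6)|(h>174))&(sa>150)&(v>60),60):
        b=cv2.minAreaRect(c); print(n,cv2.contourArea(c),np.round(b[0]),ray(s,*b[0],.032)[:2])
    if n=="wrist": b=s["image"][0:400,100:500]
    else: a=s["image"][190:350,230:390]
cv2.imwrite("pics/c6.png",np.hstack([cv2.resize(a,(400,400),interpolation=cv2.INTER_CUBIC),b])[:,:,::-1])
E
```

```text
[0.4654 0.057  0.0035] [ 0.9331  0.5504 -1.365 ] [ 0.0528 -0.019  -0.0391]
wrist 3792.5 [374. 313.] [0.468  0.0339]
wrist 3801.5 [270. 313.] [0.4765 0.0782]
wrist 3405.5 [586. 107.] [ 0.5363 -0.0519]
wrist 1544.5 [550.   3.] [ 0.5712 -0.0387]
side 190.0 [360. 296.] [0.4449 0.0924]
side 61.5 [334. 292.] [0.4904 0.0871]
side 159.5 [370. 279.] [0.4345 0.0434]
side 62.5 [300. 245.] [ 0.5715 -0.0367]
side 77.5 [399. 103.] [ 0.4231 -0.7803]Traceback (most recent call last):
  File "<stdin>", line 10, in <module>
    arrs = atleast_1d(*tup)
    result = asanyarray(ary)
ValueError: setting an array element with a sequence. The requested array has an inhomogeneous shape after 1 dimensions. The detected shape was (3,) + inhomogeneous part.
```

The wrist handle midpoint moved with the gripper, so the pliers are held. Now to the pre-position in front of the hasp.

apply_moves(travel=[[-0.4,1.6,0],[-0.8,3.6,0],[-1.2,5.8,0],[-1.2,8,0],[-1.2,10.2,0],[-1.2,12.4,0],[-1.2,14,0],[-1.2,14.9,0]], roll=[2,5,8,11,14,17,19,19.8], gripper=[6.1,6.1,6.1,6.1,6.1,6.1,6.1,6.1])

```text
clock: 10.5
tool_pos: [0.4547, 0.209, 0.0034]
eef_rot: [0.459, 0.539, -0.458, 0.538]
contact_force: [0.2, -1.1, -1.2]
opening: 0.685
```

```bash
python3 - <<'E'
from plant import r,cams; from h import *; import pickle
from scipy.spatial.transform import Rotation as R
np.set_printoptions(precision=4,suppress=True)
d={n:cams.snapshot(n) for n in("wrist","side","top")}; pickle.dump(d,open("d2.pkl","wb"))
st=r.get_state(); M=R.from_quat(st["eef_rot"]).as_matrix();print(st["tool_pos"],st["contact_force"],np.degrees(np.arctan2(M[1,2],M[0,2])))
s=d["wrist"]; H=hsv(s); h,sa,v=H[...,0],H[...,1],H[...,2]
for n,m,z,k in(("red",((h<6)|(h>174))&(sa>150)&(v>60),.032,500),("yel",(h>22)&(h<32)&(sa>130)&(v>80),.027,100),("pad",(sa<40)&(v>215),.03,100),("blue",(h>105)&(h<125)&(sa>120)&(v>50),.027,100)):
    for c in blobs(m,k):
        b=cv2.minAreaRect(c); print(n,cv2.contourArea(c),np.round(b[0]),np.round(b[1]),ray(s,*b[0],z)[:2])
a=d["side"]["image"][220:420,130:370]
cv2.imwrite("pics/c7.png",np.hstack([cv2.resize(a,(400,400),interpolation=cv2.INTER_CUBIC),cv2.resize(s["image"],(400,400))])[:,:,::-1])
E
```

```text
[0.4547 0.2061 0.0034] [ 0.4579  0.9114 -0.9116] -81.01012423496601
red 3792.5 [375. 313.] [125.  33.] [0.465  0.1877]
red 3784.5 [270. 313.] [ 33. 124.] [0.4579 0.2327]
pad 7225.5 [324. 126.] [251. 165.] [0.5377 0.2224]
```

View pics/c7.png

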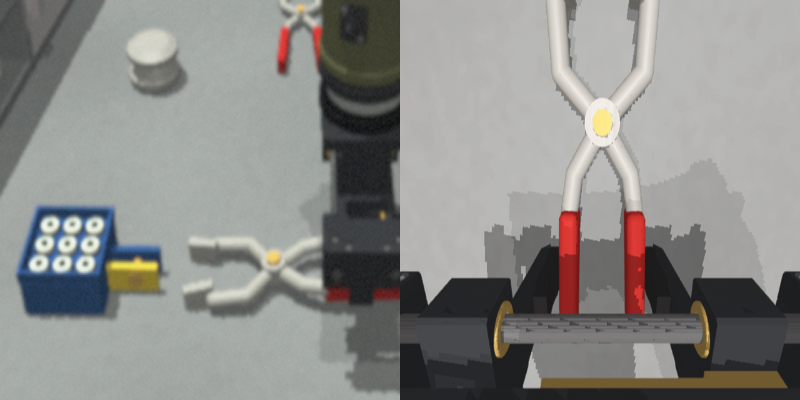

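The pliers are held level, with the jaws in front of the hasp. In the side half of the picture the jaws are at about (200,265) and the hasp at (135,265). I'll check jaw-to-hasp alignment numerically in the top view.

```bash
python3 - <<'E'
import pickle; from h import *
np.set_printoptions(precision=4,suppress=True)
d=pickle.load(open("d2.pkl","rb")); s=d["top"]; H=hsv(s); h,sa,v=H[...,0],H[...,1],H[...,2]
m=(sa<45)&(v>125); m[:160]=0; m[250:]=0; m[:,:120]=0; m[:,240:]=0
for c in blobs(m,8):
    b=cv2.minAreaRect(c); print("grey",cv2.contourArea(c),[np.round(ray(s,*p,.03)[:2],4) for p in cv2.boxPoints(b)])
m=(h>20)&(h<32)&(sa>130)&(v>90)
for c in blobs(m,8): print("yel",cv2.minAreaRect(c)[0],ray(s,*cv2.minAreaRect(c)[0],.027)[:2])
m=(h>105)&(h<125)&(sa>120)&(v>50)
for c in blobs(m,30): print("blue",cv2.minAreaRect(c)[0],ray(s,*cv2.minAreaRect(c)[0],.027)[:2],ray(s,*cv2.minAreaRect(c)[0],.044)[:2])
cv2.imwrite("pics/c8.png",cv2.resize(s["image"][100:260,100:300],(800,640)[:1]+(600,),interpolation=cv2.INTER_CUBIC)[:,:,::-1])
E
```

```text
grey 529.0 [array([0.6022, 0.2568]), array([0.6059, 0.1936]), array([0.5068, 0.1858]), array([0.5031, 0.2484])]
grey 58.0 [array([0.6091, 0.2098]), array([0.6091, 0.2011]), array([0.5846, 0.2007]), array([0.5846, 0.2093])]
yel (157.86923217773438, 166.953857421875) [0.6505 0.2483]
yel (429.1153869628906, 164.42308044433594) [ 0.653  -0.2254]
blue (168.26925659179688, 164.84616088867188) [0.6542 0.2302] [0.6503 0.2253]
blue (156.1099853515625, 132.26998901367188) [0.7125 0.2527] [0.7074 0.2475]
```

View pics/c8.png

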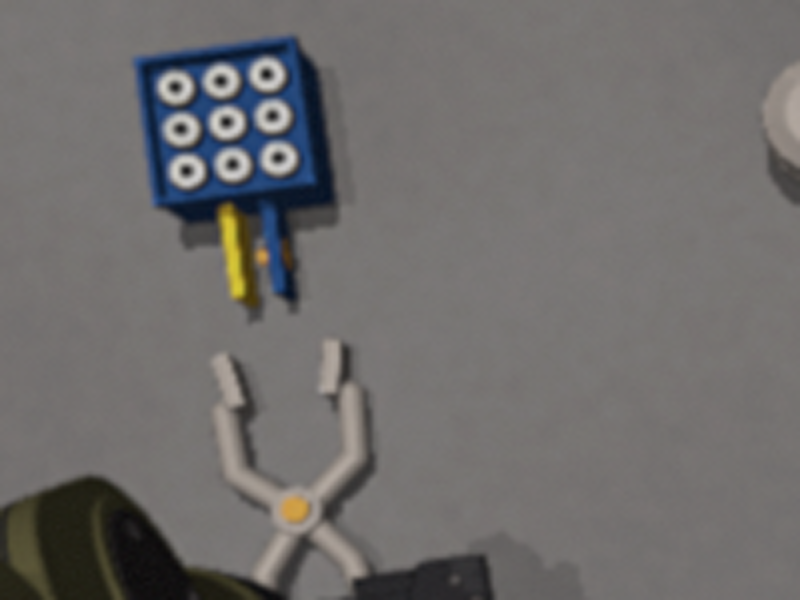

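apply_moves(travel=[[0,0.25,0],[0.5,0.33,0],[1.3,0.46,0],[2.1,0.6,0],[3,0.75,0],[3.9,0.9,0],[4.7,1.0,0],[5.5,1.15,0]], roll=[0,0,0,0,0,0,0,0], gripper=[6.1,6.1,6.1,6.1,6.1,6.1,6.1,6.1])

```text
clock: 11.32
tool_pos: [0.5111, 0.2171, 0.0035]
eef_rot: [0.46, 0.537, -0.46, 0.538]
contact_force: [-0.3, -0.6, -1.6]
opening: 0.694
```

apply_moves(travel=[[0,0,-0.3],[0,0,-0.6],[0,0,-0.9],[0,0,-1],[0,0,-1],[0,0,-1],[0,0,-1],[0,0,-1]], roll=[0,0,0,0,0,0,0,0], gripper=[6.1,6.1,6.1,6.1,6.1,6.1,6.1,6.1])

```text
clock: 11.98
tool_pos: [0.5092, 0.2175, -0.0065]
eef_rot: [0.459, 0.538, -0.46, 0.538]
contact_force: [-0.5, 0.9, -0.3]
opening: 0.694
```

```bash
python3 - <<'E'
from plant import r,cams; from h import *
np.set_printoptions(precision=4,suppress=True)
st=r.get_state(); print(st["tool_pos"],st["contact_force"],st["opening"])
a=cams.snapshot("side"); s=cams.snapshot("top"); H=hsv(s); h,sa,v=H[...,0],H[...,1],H[...,2]
m=(h>105)&(h<125)&(sa>120)&(v>50)
for c in blobs(m,30): print("blue",cv2.minAreaRect(c)[0],ray(s,*cv2.minAreaRect(c)[0],.044)[:2])
cv2.imwrite("pics/c9.png",np.hstack([cv2.resize(s["image"][110:260,110:260],(400,400),interpolation=cv2.INTER_CUBIC),cv2.resize(a["image"][270:420,130:280],(400,400),interpolation=cv2.INTER_CUBIC)])[:,:,::-1])
E
```

```text
[ 0.5092  0.2175 -0.0065] [-0.4636  0.8734 -0.3034] 0.6937501823330516
blue (168.26925659179688, 164.84616088867188) [0.6503 0.2253]
blue (156.08189392089844, 132.2127227783203) [0.7075 0.2475]
```

View pics/c9.png

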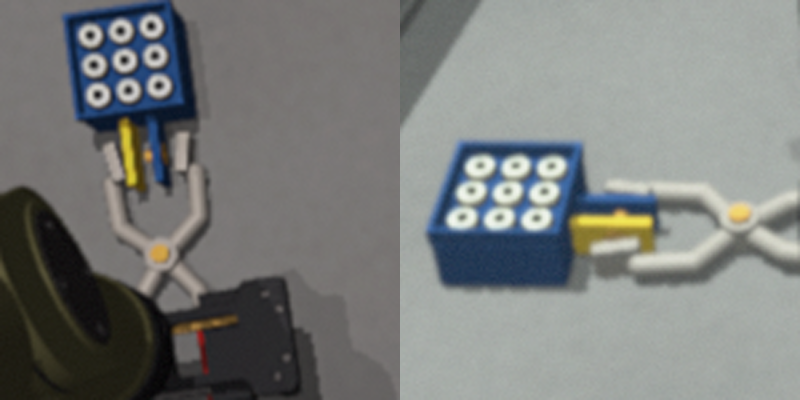

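The jaws straddle the hasp and the case hasn't moved. In the crop the pads are at (113,160) and (182,150), with the tabs between them. Now to squeeze.

apply_moves(travel=[[0,0,0],[0,0,0],[0,0,0],[0,0,0],[0,0,0],[0,0,0],[0,0,0],[0,0,0]], roll=[0,0,0,0,0,0,0,0], gripper=[5.9,5.7,5.5,5.3,5.1,4.9,4.7,4.6], newtons=50)

```text
clock: 12.75
tool_pos: [0.5091, 0.2177, -0.0066]
eef_rot: [0.459, 0.538, -0.459, 0.537]
contact_force: [-1.7, -0.4, -0.7]
opening: 0.525
```

apply_moves(travel=[[0,0,0],[0,0,0],[0,0,0],[0,0,0],[0,0,0],[0,0,0],[0,0,0],[0,0,0]], roll=[0,0,0,0,0,0,0,0], gripper=[4.5,4.4,4.2,4.0,3.8,3.6,3.5,3.4])

```text
clock: 13.42
tool_pos: [0.51, 0.2172, -0.0065]
eef_rot: [0.46, 0.537, -0.46, 0.538]
contact_force: [-2.2, -1.9, -1.2]
opening: 0.388
```

apply_moves(travel=[[0,0,0],[0,0,0],[0,0,0],[0,0,0],[0,0,0],[0,0,0],[0,0,0],[0,0,0]], roll=[0,0,0,0,0,0,0,0], gripper=[3.4,3.3,3.3,3.3,3.3,3.3,3.3,3.3])

```text
clock: 14.08
tool_pos: [0.5099, 0.2175, -0.0065]
eef_rot: [0.459, 0.537, -0.459, 0.538]
contact_force: [-0.7, -2.6, -1.8]
opening: 0.388
```

```bash
cat > chk.py <<'E'
from plant import r,cams; from h import *
np.set_printoptions(precision=4,suppress=True)
st=r.get_state(); print(st["clock"],st["tool_pos"],st["contact_force"],st["opening"]*88.1)
s=cams.snapshot("top"); H=hsv(s); h,sa,v=H[...,0],H[...,1],H[...,2]
for n,m,z in(("blue",(h>105)&(h<125)&(sa>120)&(v>50),.027),("yel",(h>22)&(h<32)&(sa>150)&(v>100),.027),("org",(h>8)&(h<16)&(sa>180)&(v>120),.044)):
    for c in blobs(m,15):
        b=cv2.minAreaRect(c); print(n,cv2.contourArea(c),np.round(b[0],1),np.round(b[1],1),ray(s,*b[0],z)[:2])
E
python3 chk.py
```

```text
14.0833 [ 0.5099  0.2175 -0.0065] [-0.6579 -2.6123 -1.7576] 34.19171445340816
blue 57.5 [167.5 163.4] [25.3  4. ] [0.6567 0.2316]
blue 1567.0 [155.6 130.5] [40.2 41.4] [0.7157 0.2537]
yel 70.5 [161.8 164.9] [24.3  4.5] [0.6542 0.2415]
yel 72.5 [428.9 164.5] [25.2  4.3] [ 0.6529 -0.225 ]
org 56.0 [439.  162.9] [24.2  3.6] [ 0.6517 -0.2385]
org 1503.5 [431.7 129.3] [39.5 40.7] [ 0.7105 -0.2273]
```

The tabs are now 8 mm closer together than before, and the opening stopped at 34.2 mm, so the stud is shut. Now to lower the last 2 mm, open and withdraw upward.

apply_moves(travel=[[0,0,0],[0,0,0],[0,0,0],[0,0,0],[0,0,-0.1],[0,0,-0.2],[0,0,-0.2],[0,0,-0.2]], roll=[0,0,0,0,0,0,0,0], gripper=[3.8,4.3,4.8,5.3,5.7,6.0,6.1,6.2])

```text
clock: 14.8
tool_pos: [0.5102, 0.2179, -0.0084]
eef_rot: [0.46, 0.537, -0.459, 0.538]
contact_force: [0.3, 0.0, -0.0]
opening: 0.703
```

apply_moves(travel=[[0,0,0],[0,0,0],[0,0,0],[0,0,0],[0,0,0],[0,0,0],[0,0,0],[0,0,0]], roll=[0,0,0,0,0,0,0,0], gripper=[6.4,6.7,7,7.5,8,8.5,8.8,8.8])

```text
clock: 15.47
tool_pos: [0.5096, 0.2176, -0.0086]
eef_rot: [0.459, 0.538, -0.459, 0.538]
contact_force: [1.0, 0.8, -0.3]
opening: 1.003
```

apply_moves(travel=[[0,0,0.5],[0,0,1.5],[0,0,3],[0,0,5],[0,0,8],[0,0,11],[0,0,13],[0,0,14]], roll=[0,0,0,0,0,0,0,0], gripper=[8.8,8.8,8.8,8.8,8.8,8.8,8.8,8.8])

```text
clock: 16.13
tool_pos: [0.5112, 0.2181, 0.1351]
eef_rot: [0.461, 0.537, -0.458, 0.538]
contact_force: [0.2, -0.2, -0.4]
opening: 0.997
```

apply_moves(travel=[[-1,-2,0],[-1,-5,0],[-1,-8,0],[-1,-11,0],[-1,-14,0],[-1,-17,0],[-1,-19,0],[-1,-20,0]], roll=[0,0,0,0,0,0,0,0], gripper=[8.8,8.8,8.8,8.8,8.8,8.8,8.8,8.8])

```text
clock: 16.8
tool_pos: [0.499, 0.0138, 0.1315]
eef_rot: [0.46, 0.536, -0.461, 0.537]
contact_force: [0.1, 0.4, -0.0]
opening: 0.999
```

```bash
python3 chk.py; python3 - <<'E'
from plant import cams; from h import *
a=cams.snapshot("side"); s=cams.snapshot("top")
cv2.imwrite("pics/c10.png",np.hstack([cv2.resize(s["image"][100:300,100:300],(400,400),interpolation=cv2.INTER_CUBIC),cv2.resize(a["image"][260:460,130:380],(400,400),interpolation=cv2.INTER_CUBIC)])[:,:,::-1])
H=hsv(s); h,sa,v=H[...,0],H[...,1],H[...,2]
for c in blobs(((h<6)|(h>174))&(sa>150)&(v>80),80): print("red",ray(s,*cv2.minAreaRect(c)[0],.02))
E
```

```text
16.8 [0.499  0.0138 0.1315] [ 0.1232  0.3608 -0.002 ] 87.98605126208786
blue 1667.5 [157.5 143.6] [67.3 41.7] [0.6921 0.2498]
yel 72.5 [161.8 165. ] [24.5  4.3] [0.6541 0.2415]
yel 72.5 [428.8 164.5] [25.2  4.4] [ 0.6529 -0.2249]
org 61.5 [438.7 162.5] [25.1  3.6] [ 0.6523 -0.238 ]
org 1513.0 [431.5 129.5] [39.6 40.8] [ 0.7102 -0.227 ]
red [0.5012637  0.24102654 0.02      ]
red [0.50890504 0.18793792 0.02      ]
```

View pics/c10.png

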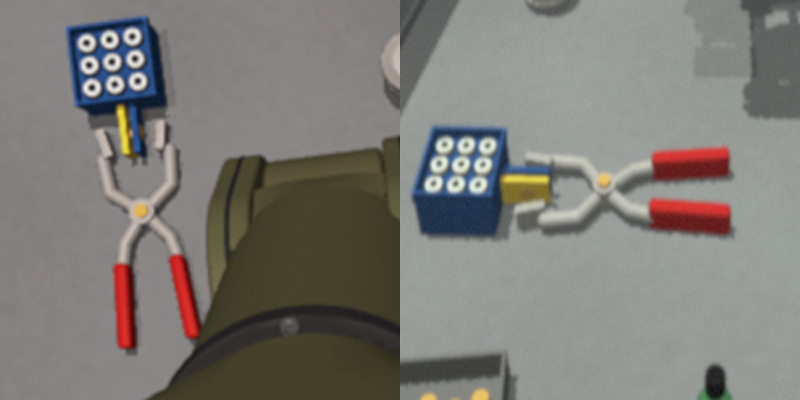

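The stud is shut and the pliers lie flat on the bench, released. The case stands about 3 mm from its start, and the orange case is unchanged. Handing in.

```bash
python3 -c "
from plant import r
print(r.finish_job())"
```

```text
the job is handed in; nothing more can be done
None
```

The blue case's stud is snapped shut with the red-handled pliers, and I handed the job in at about 17 s of the 48 s allowed. I slid the jaws over the hasp from the front, lowered them, squeezed, then released the pliers on the bench. The hand-in gave no verdict.

**Last checks (pictures and state):**
- **Stud:** the squeeze stopped at 34.2 mm handle opening (shut is 36 mm). The tabs came about 8 mm closer together in the top view, and the yellow tab stayed put after release.
- **Blue case:** it is standing, and measured about 3–4 mm from its start while clamped.
- **Orange case:** its tabs are still spread apart, and it hasn't moved by more than about 1 mm.
- **Pliers:** they look flat on the bench, open around the hasp, with the gripper clear of everything. I judged this from the pictures and did not measure tilt or height.

**What disagreed or failed:**
- **First grasp:** it closed on air above the handles, and nothing moved.
- **Fingertip height:** the cameras showed the real fingertips about 28 mm higher than the reported tool position and stated geometry imply. I grasped at a reported height of about -8.5 mm, with no sign of bench contact.
- **Camera calibration:** the top and side views differed by about 3 mm in y.

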